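Set out and stopper two sample bottles

TASK

First set the large bottle upright in the wide dish, then the small bottle upright in the narrow dish; after that close the large bottle with the large stopper and last the small bottle with the small stopper, each stopper plug down and sitting level on its bottle's mouth. Set things down rather than dropping them, let each go before taking the next, and leave the reagent bottle, the vial box and the syringe where they are.

Things in the scene. Friction and masses are not known exactly. Their poses are not given: they have to be found in the camera images.
- bottle_large: Large empty amber-glass bottle with an open mouth, loose, standing upright. Body 58 mm diameter and 42 mm high, short shoulder, neck 42 mm diameter; 62 mm high in all, mouth bore 34 mm diameter, about 130 g. Origin: centre of its underside; z up along its axis.
- bottle_small: Small empty amber-glass bottle with an open mouth, loose, standing upright. Body 42 mm diameter and 34 mm high, short shoulder, neck 33 mm diameter; 50 mm high in all, mouth bore 25 mm diameter, about 70 g. Origin: centre of its underside; z up along its axis.
- stopper_large: Large grey rubber stopper, loose, standing on its plug. Round flange 50 mm diameter and 12 mm thick on top, below it a tapered plug 14 mm long (28 mm diameter under the flange, 22 mm at the lower end); 26 mm high in all, about 35 g. Origin: centre of the plug's lower end; z up along its axis. Its plug drops loosely into the large bottle's mouth until the flange rests on the lip.
- stopper_small: Small grey rubber stopper, loose, standing on its plug. Round flange 36 mm diameter and 10 mm thick on top, below it a tapered plug 10 mm long (19 mm diameter under the flange, 15 mm at the lower end); 20 mm high in all, about 16 g. Origin: centre of the plug's lower end; z up along its axis. Its plug drops loosely into the small bottle's mouth until the flange rests on the lip.
- dish_wide: Wide shallow round white dish, fixed to the bench: 86 mm outer and 78 mm inner diameter, rim 12 mm high, inner floor 5 mm above the bench. Origin: centre of its underside; z up.
- dish_narrow: Narrow shallow round white dish, fixed to the bench: 67 mm outer and 59 mm inner diameter, rim 12 mm high, inner floor 5 mm above the bench. Origin: centre of its underside; z up.
- reagent: Bystander: tall closed amber reagent bottle with paper label and white cap, 76 mm diameter, 160 mm high, to the robot's right. Origin: centre of its underside. Leave it alone.
- vial_box: Bystander: clear open plastic box of small vials, 160 by 120 mm, 60 mm high, to the robot's left. Origin: centre of its underside. Leave it alone.
- syringe: Bystander: plastic syringe lying beyond the work, about 140 mm long along its own y, 20 mm high, 36 mm across its finger flange. Origin: on the bench under the middle of it. Leave it alone.
Things that resemble listed ones, but are neither listed nor needed, are in the scene too. What is shaped like the dish_narrow but blue is not meant.

How it is judged:
On the way, in this order (a step that is already met when the one before it is completed fails the run):
1. the large bottle stands in the wide dish, let go (horizontal distance between bottle_large and dish_wide below 0.012 m and z of bottle_large in the frame of dish_wide between 0.002 and 0.008 m and angle between bottle_large's own z axis and vertical below 0.08 rad and contact force between the fingers and bottle_large below 0.05 N and linear speed of bottle_large below 0.02 m/s), for 0.2 s.
2. the small bottle stands in the narrow dish, let go (horizontal distance between bottle_small and dish_narrow below 0.012 m and z of bottle_small in the frame of dish_narrow between 0.002 and 0.008 m and angle between bottle_small's own z axis and vertical below 0.08 rad and contact force between the fingers and bottle_small below 0.05 N and linear speed of bottle_small below 0.02 m/s), for 0.2 s.
3. the large stopper sits on the large bottle, let go (horizontal distance between stopper_large and bottle_large below 0.006 m and z of stopper_large in the frame of bottle_large between 0.045 and 0.051 m and angle between stopper_large's own z axis and vertical below 0.1 rad and horizontal distance between bottle_large and dish_wide below 0.012 m and z of bottle_large in the frame of dish_wide between 0.002 and 0.008 m and angle between bottle_large's own z axis and vertical below 0.08 rad and contact force between the fingers and stopper_large below 0.05 N and linear speed of stopper_large below 0.02 m/s), for 0.2 s.
4. the small stopper sits on the small bottle, let go (horizontal distance between stopper_small and bottle_small below 0.006 m and z of stopper_small in the frame of bottle_small between 0.037 and 0.043 m and angle between stopper_small's own z axis and vertical below 0.1 rad and horizontal distance between bottle_small and dish_narrow below 0.012 m and z of bottle_small in the frame of dish_narrow between 0.002 and 0.008 m and angle between bottle_small's own z axis and vertical below 0.08 rad and contact force between the fingers and stopper_small below 0.05 N and linear speed of stopper_small below 0.02 m/s), for 0.2 s.
At the end, for the whole second after the job is handed in: Each bottle stands flat in its dish (12 mm of centre, 3 mm in height, 0.08 rad) and each stopper sits in its own bottle's mouth, flange on the lip (6 mm of axis, 3 mm in height, 0.1 rad); all released and at rest (under 20 mm/s) (all of step 3 and all of step 4 and contact force between the fingers and bottle_large below 0.05 N and contact force between the fingers and bottle_small below 0.05 N and linear speed of each of bottle_large, bottle_small below 0.02 m/s); the robot touches nothing.
It fails at once if the reagent bottle, vial box or syringe is moved by more than 20 mm (distance of any of reagent, vial_box, syringe from where it was at the start of the episode above 0.02 m).
It fails at once if a bottle or stopper is dropped (loose from the fingers and moving faster than 0.6 m/s, a fall of about 2 cm) ((linear speed of bottle_large above 0.6 m/s and contact force between the fingers and bottle_large below 0.05 N) or (linear speed of bottle_small above 0.6 m/s and contact force between the fingers and bottle_small below 0.05 N) or (linear speed of stopper_large above 0.6 m/s and contact force between the fingers and stopper_large below 0.05 N) or (linear speed of stopper_small above 0.6 m/s and contact force between the fingers and stopper_small below 0.05 N)).
It also fails if it takes over 115 s, if anything falls off the work surface, if the arm or the gripper's body presses on something with over 40 N, if the wrist force passes 120 N, or if a joint passes its speed limit or range.

ROBOT

A 6-joint arm with a two-finger parallel gripper is mounted at the origin on the work surface. World frame = base frame: x ahead of the robot, y to its left, z up, the work surface at z = 0. Lengths are in m, angles in rad, forces in N, time in s.
With the tool pointing down it reaches from about 0.15 to 0.775 m from the base axis. Payload 6.1 kg.
Tool frame: the origin (TCP) lies midway between the tips of the shut fingers; the grasp point (between the pads) lies 19 mm behind it (bot.grip_depth is the distance from the TCP to the grasp point, in m); z points along the fingers, y is the line along which they close (so a half turn about z gives the same grasp; the last joint's range is limited). The gripper opens to 85 mm and grips with 20 to 120 N. Pads are 22 mm wide; open, the fingers measure 114 mm over their backs; the gripper's body (76 mm by 85 mm) begins 54 mm behind the grasp point. The pads swing forward as they close: fully open they stand 13 mm farther back than shut.
Start: joints at [1.128, 0.126, -0.04, 1.405, 0, 1.571], TCP at [0.225, 0.474, 0.202] pointing down, gripper open.
Joint ranges: [-2.72, 2.72], [-0.95, 1.95], [-1.27, 1.35], [-1.78, 2.02], [-1.46, 1.47], [-3.14, 3.14]. Speed limits (rad/s): [2.39, 2.39, 3.01, 3.14, 3.14, 3.14].

INTERFACE

Orientations are given as a rotation vector (axis times angle).
In Python, from bench import sensors, vision, job, bot gives the robot as it stands. The module is installed in compiled form; this text tells all that it offers.
- The arm moves only by the tool jog_arm, never from a script. Its argument "targets" is a list of rows, each a list of 7 numbers: the turn, a rotation vector about the tool's x, y, z in rad, then the shift along the tool's x, y, z in cm, then the closure in counts, from 0 (fully open) to 255 (shut). In form: [[rx, ry, rz, tx, ty, tz, hand], ...]. A call has 1 to 12 rows; each row shifts and turns the commanded pose from where the row before left it, along the tool's axes as they then stand; what a row does not reach is not made up. A row lasts 1/12 s, in which the tool goes at most 41.7 mm and 7.16 degrees, less where a joint would pass 70% of its speed; a pose out of reach is approached as far as the arm can. A call with a gripper value outside its range is refused whole. The fingers move at their own pace and stop on an object; the grip force is fixed at half the most. Time passes only in rows, so rows that do not move let the fingers close. It gives the time, the measured TCP pose, the force, the opening and the grip force at its end, in the units of the state.
- sensors.state(): the state, without advancing time (a new reading comes with each control period).
- vision.capture(name): name is "scene" or "top"; returns (picture, depth): 384x512x3 uint8, red, green, blue; 384x512 float32, m along the optical axis (not along the pixel's ray), 0 where there is no reading.
- vision.camera_model(name): a dict with "K" (3x3 intrinsics, pixels), "k1" (the pictures are not rectified: a ray, as slopes to the right and down, at radius r is drawn at 1 + k1 r^2 times it, then the intrinsics apply), "R" (3x3) and "t" (3): a world point X has camera coordinates R X + t. Camera axes: x right, y down, z forward; pixel columns grow to the right and rows downward; lengths in m; the calibration is good to about 2 mm. A picture is of the moment at which its call begins. camera_model takes no time and is no camera call.
- job.sign_off(): hands the job in; it is judged then, once.
The state is a dict: "time_s": time; "joint_pos": joint angles; "joint_vel": joint speeds; "joint_torque": joint torques, N m; "ee_pos": TCP position; "tool_rot": TCP orientation; "ft_force": force on the tool from outside, world axes, zero at the start; "wrist_torque": the same for the moment, N m; "gripper_width": finger opening in m; "gripper_force": force on a finger pad.
Only numpy, scipy, OpenCV 4.12 (cv2) and the standard library are available. Lean on these libraries where they do the work, as an engineer would, in place of code of your own. Each camera call takes 0.05 s, during which the arm holds its last target. There are 200 camera calls.

## Working session

There is one attempt and no reset: what is moved stays moved. The work goes in short steps, Python scripts to look and compute and a tool call to move; the robot and the scene stay as the last step left them, time stands still between calls to the robot, and variables do not carry over. Pictures are saved under pics/ and viewed, at most 14 in all, crops included, and the job is handed in when it is done.

Besides the shell and the picture viewer there is one more tool, called after "Emit:" as name(argument=value, ...), one argument or row to a line, values as JSON. jog_arm: Moves the arm, as the interface text tells. Its arguments: {"type":"object","properties":{"targets":{"type":"array"}},"required":["targets"]}

```bash
mkdir -p pics
cat > h.py <<'E'
import numpy as np, cv2
from bench import sensors, vision, job, bot
def cap(n):
    p,d=vision.capture(n); return p,d,vision.camera_model(n)
def cloud(d,m):
    v,u=np.indices(d.shape)
    xy=cv2.undistortPoints(np.stack([u.ravel(),v.ravel()],1).astype(np.float64)[:,None],np.array(m["K"],float),np.array([m["k1"],0,0,0,0.]))[:,0]
    P=np.c_[xy,np.ones(len(xy))]*d.reshape(-1,1)
    return ((P-np.array(m["t"]))@np.array(m["R"])).reshape(*d.shape,3)
def save(n,p): cv2.imwrite(f"pics/{n}.png",cv2.cvtColor(p,cv2.COLOR_RGB2BGR))
E
python3 - <<'E'
from h import *
for n in("top","scene"):
    p,d,m=cap(n); save(n+"0",p); np.savez(n+"0.npz",p=p,d=d)
    R=np.array(m["R"]);print(n,-R.T@np.array(m["t"]),m["K"],m["k1"])
print(sensors.state(),bot.grip_depth)
E
```

```text
top [ 0.45651201 -0.00238926  1.13908499] [[407.00394982   0.         261.22406237]
 [  0.         407.00394982 192.17483002]
 [  0.           0.           1.        ]] 0.009179332296289472
scene [1.5868595  0.50095915 0.94297313] [[423.84725774   0.         252.6316957 ]
 [  0.         423.84725774 188.97138021]
 [  0.           0.           1.        ]] -0.0669598633001356
{'time_s': 0.1, 'joint_pos': array([ 1.12800347e+00,  1.26316370e-01, -4.05356485e-02,  1.40539706e+00,
       -1.80721135e-05,  1.57079452e+00]), 'joint_vel': array([ 0.00033557, -0.00144566,  0.00296778, -0.00021387,  0.00018271,
        0.00051881]), 'joint_torque': array([-1.02897848e-03, -4.36907136e+01,  3.53604126e+01,  1.37064155e-02,
        1.39040924e-05, -3.36649782e-05]), 'ee_pos': array([0.22476812, 0.47398378, 0.201595  ]), 'tool_rot': array([-6.89800037e-01, -3.06461772e+00,  2.23230134e-03]), 'ft_force': array([-0.5267902 , -0.45456329, -0.53357969]), 'wrist_torque': array([-0.03742181,  0.03146645,  0.01642331]), 'gripper_force': 0.0, 'gripper_width': 0.08526922319875857} 0.0187
```

View pics/top0.png

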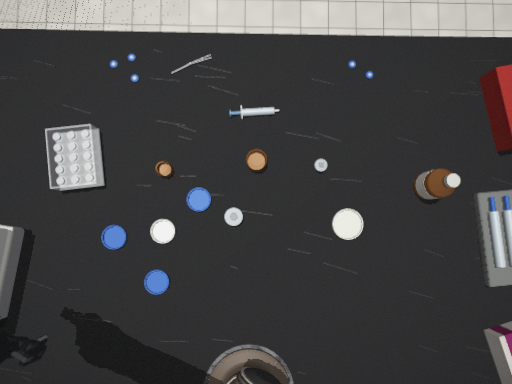

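View pics/scene0.png

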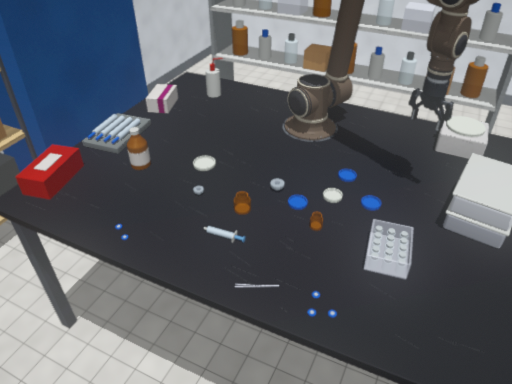

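The top view has +x up and −y to the right. Pixel positions there:
- **Bottles:** large (257,160), small (164,169).
- **Stoppers:** large (234,216), small (321,165).
- **Dishes:** wide (348,224), narrow white (163,231). The blue dishes are decoys.

The scene view agrees with this layout.

```bash
cat >> h.py <<'E'
def ray(m,uv,z):
    xy=cv2.undistortPoints(np.array([[uv]],float),np.array(m["K"],float),np.array([m["k1"],0,0,0,0.]))[0,0]
    R=np.array(m["R"]);c=-R.T@np.array(m["t"]);w=R.T@np.r_[xy,1]
    return (c+w*(z-c[2])/w[2])[:2]
def blob(mask,uv,r):
    k=np.zeros(mask.shape,np.uint8);cv2.circle(k,tuple(int(a) for a in uv),r,1,-1)
    c,_=cv2.findContours((mask&(k>0)).astype(np.uint8),cv2.RETR_EXTERNAL,cv2.CHAIN_APPROX_NONE)
    c=max(c,key=cv2.contourArea); h=cv2.convexHull(c);M=cv2.moments(h)
    return (M['m10']/M['m00'],M['m01']/M['m00']),cv2.fitEllipse(c)[1]
def topcirc(P,uv,r,zlo,zhi):
    u,v=map(int,uv);Q=P[v-r:v+r,u-r:u+r].reshape(-1,3);q=Q[(Q[:,2]>zlo)&(Q[:,2]<zhi)]
    if len(q)<5: return len(q)
    return np.r_[cv2.minEnclosingCircle(q[:,:2].astype(np.float32))[0],(q[:,:2].max(0)+q[:,:2].min(0))/2,np.ptp(q[:,:2],0),len(q),np.median(q[:,2])].round(4)
E
python3 - <<'E'
from h import *
f=np.load("top0.npz");p,d=f["p"],f["d"];m=vision.camera_model("top")
P=cloud(d,m);g=p.max(2)>90;hs=cv2.cvtColor(p,cv2.COLOR_RGB2HSV)
am=(hs[...,0]<20)&(hs[...,1]>100)&(hs[...,2]>45)
print("bench z",np.median(P[240:300,250:350,2]))
for n,uv,r,z in(("SL",(234,216),15,.026),("SS",(321,165),12,.02),("DW",(348,224),22,.012),("DN",(163,231),18,.012)):
    c,e=blob(g,uv,r);print(n,np.round(c,1),np.round(e,1),ray(m,c,z).round(4))
for n,uv,r,a,b in(("BL",(257,160),18,.053,.072),("BS",(164,169),15,.042,.06),("SL",(234,216),15,.018,.035),("SS",(321,165),12,.013,.03)):
    print(n,topcirc(P,uv,r,a,b))
for n,uv,r in(("BL",(257,160),18),("BS",(164,169),15)):
    c,e=blob(am,uv,r);print(n,np.round(c,1),np.round(e,1),ray(m,c,.04).round(4))
w=np.hstack([cv2.resize(p[v-25:v+25,u-25:u+25],(380,380),interpolation=cv2.INTER_CUBIC) for u,v in((257,160),(164,169))]);save("crop0",w)
E
```

```text
bench z -0.000283533665793708
SL [233.  216.1] [18.1 18.4] [0.4702 0.0478]
SS [320.5 164.5] [12.9 12.9] [ 0.6149 -0.1932]
DW [347.5 223.6] [31.  31.4] [ 0.4516 -0.2689]
DN [162.  230.8] [24.6 25. ] [0.4291 0.2423]
BL [ 6.242e-01 -1.520e-02  6.239e-01 -1.480e-02  4.040e-02  4.020e-02
  8.100e+01  6.090e-02]
BS [5.992e-01 2.394e-01 5.980e-01 2.392e-01 3.200e-02 3.280e-02 6.400e+01
 4.920e-02]
SL [4.688e-01 4.690e-02 4.691e-01 4.660e-02 4.640e-02 4.650e-02 2.580e+02
 2.590e-02]
SS [ 6.133e-01 -1.946e-01  6.136e-01 -1.948e-01  3.380e-02  3.460e-02
  1.310e+02  1.960e-02]
BL [256.1 159.7] [20.5 22.4] [ 0.6236 -0.0138]
BS [163.5 168.6] [14.7 17.6] [0.597  0.2361]
```

View pics/crop0.png

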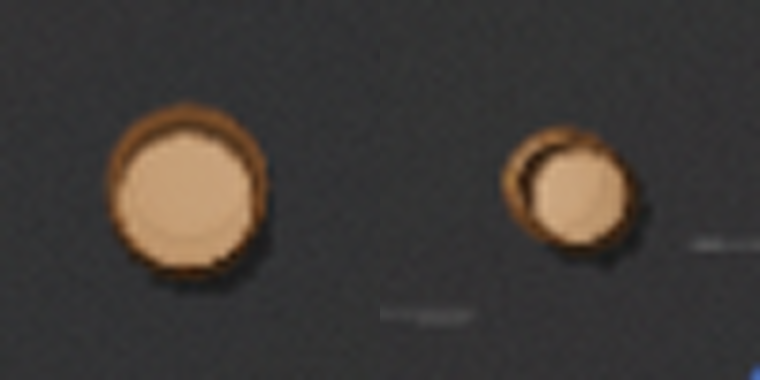

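Emit:
jog_arm(
  targets=[
    [0, 0, 0.12, 0, 0, 0, 0],
    [0, 0, 0.12, 0, 0, 0, 0],
    [0, 0, 0.12, 0, 0, 0, 0],
    [0, 0, 0.12, 0, 0, 0, 0],
    [0, 0, 0.12, 0, 0, 0, 0],
    [0, 0, 0.12, 0, 0, 0, 0],
    [0, 0, 0.12, 0, 0, 0, 0],
    [0, 0, 0.12, 0, 0, 0, 0],
    [0, 0, 0.12, 0, 0, 0, 0],
    [0, 0, 0.05, 0, 0, 0, 0],
    [0, 0, 0, 0, 0, 0, 0],
  ],
)

```text
time_s: 1.02
ee_pos: [0.2248, 0.4741, 0.2019]
tool_rot: [2.225, 2.218, -0.001]
ft_force: [1.4, 0.1, 0.0]
gripper_width: 0.0854
gripper_force: 0.0
```

The crops show both bottle mouths clearly. The depth reading puts the large mouth at (0.624, −0.015) and the small at (0.598, 0.239). The tool is now aligned so tool x = world y and tool y = world x.

Emit:
jog_arm(
  targets=[
    [0, 0, 0, -2.04, 1.66, 0, 0],
    [0, 0, 0, -2.04, 1.66, 0, 0],
    [0, 0, 0, -2.04, 1.66, 0, 0],
    [0, 0, 0, -2.04, 1.66, 0, 0],
    [0, 0, 0, -2.04, 1.66, 0, 0],
    [0, 0, 0, -2.04, 1.66, 0, 0],
    [0, 0, 0, -2.04, 1.66, 0, 0],
    [0, 0, 0, -2.04, 1.66, 0, 0],
    [0, 0, 0, -2.04, 1.66, 0, 0],
    [0, 0, 0, -2.04, 1.66, 0, 0],
    [0, 0, 0, -2.04, 1.66, 0, 0],
    [0, 0, 0, -2.04, 1.66, 0, 0],
  ],
)

```text
time_s: 2.02
ee_pos: [0.4242, 0.2279, 0.2022]
tool_rot: [-2.221, -2.221, 0.0]
ft_force: [1.1, 0.9, -0.4]
gripper_width: 0.0853
gripper_force: 0.0
```

Emit:
jog_arm(
  targets=[
    [0, 0, 0, -2.04, 1.66, 0, 0],
    [0, 0, 0, -2.04, 1.66, 0, 0],
    [0, 0, 0, -2.04, 1.66, 0, 0],
    [0, 0, 0, -2.04, 1.66, 0, 0],
    [0, 0, 0, -2.04, 1.66, 0, 0],
    [0, 0, 0, -2.04, 1.66, 0, 0],
    [0, 0, 0, -2.04, 1.66, 0, 0],
    [0, 0, 0, -2.04, 1.66, 0, 0],
    [0, 0, 0, -2.04, 1.66, 0, 0],
    [0, 0, 0, -2.04, 1.66, 0, 0],
    [0, 0, 0, -2.04, 1.66, 0, 0],
    [0, 0, 0, 0, 0, 0, 0],
  ],
)

```text
time_s: 3.02
ee_pos: [0.6078, 0.0011, 0.2009]
tool_rot: [2.225, 2.217, -0.002]
ft_force: [-1.0, -0.3, -0.8]
gripper_width: 0.0858
gripper_force: 0.0
```

Emit:
jog_arm(
  targets=[
    [0, 0, 0, -1.6, 1.6, 0, 0],
    [0, 0, 0, 0, 0, 0, 0],
    [0, 0, 0, 0, 0, 3, 0],
    [0, 0, 0, 0, 0, 3, 0],
    [0, 0, 0, 0, 0, 3, 0],
    [0, 0, 0, 0, 0, 2, 0],
    [0, 0, 0, 0, 0, 2, 0],
    [0, 0, 0, 0, 0, 2, 0],
    [0, 0, 0, 0, 0, 2, 0],
    [0, 0, 0, 0, 0, 1.9, 0],
    [0, 0, 0, 0, 0, 0, 0],
    [0, 0, 0, 0, 0, 0, 0],
  ],
)

```text
time_s: 4.02
ee_pos: [0.6203, -0.011, 0.0125]
tool_rot: [-2.221, -2.219, 0.003]
ft_force: [-0.3, 0.2, 0.8]
gripper_width: 0.0854
gripper_force: 0.0
```

Emit:
jog_arm(
  targets=[
    [0, 0, 0, -0.4, 0.4, 0, 0],
    [0, 0, 0, 0, 0, 0, 0],
    [0, 0, 0, 0, 0, 0, 60],
    [0, 0, 0, 0, 0, 0, 80],
    [0, 0, 0, 0, 0, 0, 100],
    [0, 0, 0, 0, 0, 0, 120],
    [0, 0, 0, 0, 0, 0, 140],
    [0, 0, 0, 0, 0, 0, 140],
    [0, 0, 0, 0, 0, 0, 140],
    [0, 0, 0, 0, 0, 0, 140],
  ],
)

```text
time_s: 4.85
ee_pos: [0.6259, -0.0157, 0.0145]
tool_rot: [2.223, 2.219, 0.001]
ft_force: [-2.1, -0.1, 6.3]
gripper_width: 0.0434
gripper_force: 60.0
```

Run:
```python
from h import *
p,d,m=cap("scene");save("s1",cv2.resize(p[130:260,160:330],(780,596),interpolation=cv2.INTER_CUBIC));print(sensors.state()["gripper_width"])
p,d,m=cap("top");P=cloud(d,m);print(topcirc(P,(257,160),18,.05,.08))
```

```text
0.04313583781642482
0
```

View pics/s1.png

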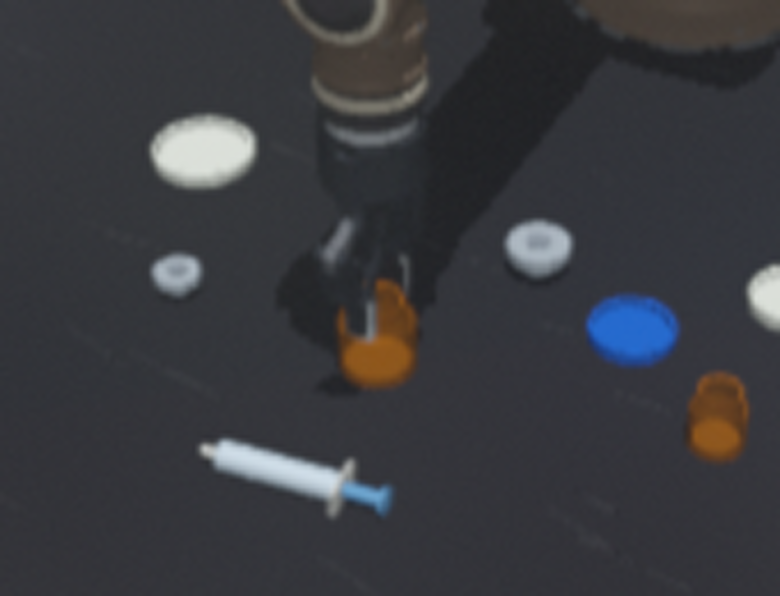

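The scene crop shows the bottle upright, held at neck and shoulder by the fingers (near finger at about (365,320)). I'll lift it a little and check that it hangs straight.

Emit:
jog_arm(
  targets=[
    [0, 0, 0, 0, 0, -0.5, 160],
    [0, 0, 0, 0, 0, -0.5, 160],
    [0, 0, 0, 0, 0, -1, 160],
    [0, 0, 0, 0, 0, -1, 160],
    [0, 0, 0, 0, 0, 0, 160],
    [0, 0, 0, 0, 0, 0, 160],
  ],
)

```text
time_s: 5.45
ee_pos: [0.6266, -0.0157, 0.0445]
tool_rot: [2.223, 2.218, 0.002]
ft_force: [-0.4, 0.6, -2.1]
gripper_width: 0.0428
gripper_force: 60.6
```

Run:
```python
from h import *
p,d,m=cap("scene");save("s2",cv2.resize(p[150:230,190:300],(780,567),interpolation=cv2.INTER_CUBIC));P=cloud(d,m)
hs=cv2.cvtColor(p,cv2.COLOR_RGB2HSV);am=(hs[...,0]<20)&(hs[...,1]>100)&(hs[...,2]>45);am[:,:215]=0;am[:,275:]=0;am[:165]=0;am[230:]=0
q=P[am];print(len(q),np.percentile(q,[2,10,50,90,98],axis=0).round(4).tolist())
```

```text
286 [[0.5973, -0.0382, 0.0009], [0.6106, -0.0299, 0.0352], [0.6423, -0.0046, 0.062], [0.6542, 0.009, 0.0871], [0.656, 0.0111, 0.0927]]
```

View pics/s2.png

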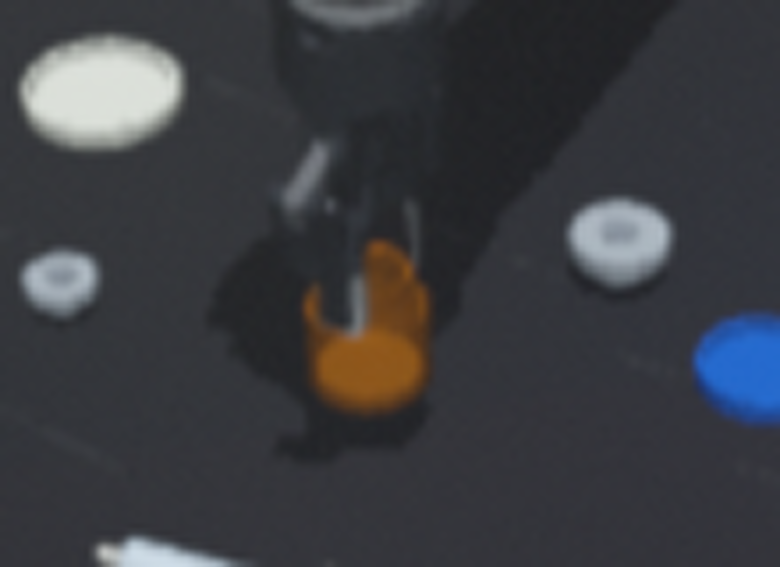

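It hangs upright about 30 mm up (lip at z ≈ 0.093). Next, carry it to the wide dish.

Emit:
jog_arm(
  targets=[
    [0, 0, 0, 0, 0, -2, 160],
    [0, 0, 0, 0, 0, -2, 160],
    [0, 0, 0, -2, -1.4, 0, 160],
    [0, 0, 0, -2, -1.4, 0, 160],
    [0, 0, 0, -2, -1.4, 0, 160],
    [0, 0, 0, -2, -1.4, 0, 160],
    [0, 0, 0, -2, -1.4, 0, 160],
    [0, 0, 0, -2, -1.4, 0, 160],
    [0, 0, 0, -2, -1.4, 0, 160],
    [0, 0, 0, -2, -1.4, 0, 160],
    [0, 0, 0, -2, -1.4, 0, 160],
    [0, 0, 0, -2, -1.4, 0, 160],
  ],
)

```text
time_s: 6.5
ee_pos: [0.4842, -0.2161, 0.0828]
tool_rot: [-2.223, -2.219, 0.0]
ft_force: [-0.2, -0.2, -1.7]
gripper_width: 0.0431
gripper_force: 60.8
```

Emit:
jog_arm(
  targets=[
    [0, 0, 0, -1.8, -1.1, 0, 160],
    [0, 0, 0, -1.8, -1.1, 0, 160],
    [0, 0, 0, -1.7, -1.1, 0, 160],
    [0, 0, 0, 0, 0, 0, 160],
    [0, 0, 0, 0, 0, 0, 160],
  ],
)

```text
time_s: 6.92
ee_pos: [0.4515, -0.2688, 0.0829]
tool_rot: [-2.225, -2.216, -0.0]
ft_force: [-0.5, 0.1, -2.0]
gripper_width: 0.043
gripper_force: 60.8
```

Run:
```python
from h import *
s=sensors.state();print(s["ee_pos"],s["gripper_width"],s["tool_rot"])
```

```text
[ 0.45152778 -0.26878545  0.08287021] 0.04299503587699175 [-2.22540246e+00 -2.21634996e+00 -8.80701512e-05]
```

Emit:
jog_arm(
  targets=[
    [0, 0, 0, 0, 0.15, 1.5, 160],
    [0, 0, 0, 0, 0, 1.5, 160],
    [0, 0, 0, 0, 0, 1, 160],
    [0, 0, 0, 0, 0, 0.9, 160],
    [0, 0, 0, 0, 0, 0.6, 160],
    [0, 0, 0, 0, 0, 0.4, 160],
    [0, 0, 0, 0, 0, 0.2, 160],
    [0, 0, 0, 0, 0, 0.15, 160],
    [0, 0, 0, 0, 0, 0, 160],
    [0, 0, 0, 0, 0, 0, 160],
  ],
)

```text
time_s: 7.75
ee_pos: [0.454, -0.2685, 0.0212]
tool_rot: [2.223, 2.219, 0.0]
ft_force: [0.5, -0.8, -1.7]
gripper_width: 0.0433
gripper_force: 60.8
```

Emit:
jog_arm(
  targets=[
    [0, 0, 0, 0, 0, 0.1, 160],
    [0, 0, 0, 0, 0, 0.1, 160],
    [0, 0, 0, 0, 0, 0.05, 160],
    [0, 0, 0, 0, 0, 0, 160],
  ],
)

```text
time_s: 8.08
ee_pos: [0.4542, -0.2686, 0.0196]
tool_rot: [2.223, 2.218, 0.001]
ft_force: [-1.4, 2.2, 6.3]
gripper_width: 0.0431
gripper_force: 62.0
```

Emit:
jog_arm(
  targets=[
    [0, 0, 0, 0, 0, 0, 110],
    [0, 0, 0, 0, 0, 0, 90],
    [0, 0, 0, 0, 0, 0, 60],
    [0, 0, 0, 0, 0, 0, 30],
    [0, 0, 0, 0, 0, 0, 0],
    [0, 0, 0, 0, 0, 0, 0],
    [0, 0, 0, 0, 0, 0, 0],
    [0, 0, 0, 0, 0, 0, 0],
    [0, 0, 0, 0, 0, 0, 0],
  ],
)

```text
time_s: 8.83
ee_pos: [0.4537, -0.2683, 0.0183]
tool_rot: [-2.224, -2.219, 0.0]
ft_force: [-0.5, -0.0, 0.8]
gripper_width: 0.0853
gripper_force: 0.0
```

Emit:
jog_arm(
  targets=[
    [0, 0, 0, 0, 0, -1, 0],
    [0, 0, 0, 0, 0, -2, 0],
    [0, 0, 0, 0, 0, -3, 0],
    [0, 0, 0, 0, 0, -3, 0],
    [0, 0, 0, 0, 0, -3, 0],
    [0, 0, 0, 3.5, 1, 0, 0],
    [0, 0, 0, 3.5, 1, 0, 0],
    [0, 0, 0, 3.5, 1, 0, 0],
    [0, 0, 0, 3.5, 1, 0, 0],
    [0, 0, 0, 3.5, 1, 0, 0],
    [0, 0, 0, 3.5, 1, 0, 0],
    [0, 0, 0, 3.5, 1, 0, 0],
  ],
)

```text
time_s: 9.83
ee_pos: [0.5245, -0.0217, 0.1394]
tool_rot: [2.223, 2.219, 0.001]
ft_force: [1.1, -1.0, -0.2]
gripper_width: 0.0854
gripper_force: 0.0
```

Emit:
jog_arm(
  targets=[
    [0, 0, 0, 3.5, 1, 0, 0],
    [0, 0, 0, 3.5, 1, 0, 0],
    [0, 0, 0, 3.5, 1, 0, 0],
    [0, 0, 0, 3.5, 1, 0, 0],
    [0, 0, 0, 3.5, 1, 0, 0],
    [0, 0, 0, 3.5, 1, 0, 0],
    [0, 0, 0, 3.5, 1, 0, 0],
    [0, 0, 0, 0, 0, 0, 0],
    [0, 0, 0, 0, 0, 0, 0],
  ],
)

```text
time_s: 10.58
ee_pos: [0.5947, 0.2232, 0.1382]
tool_rot: [-2.22, -2.223, 0.001]
ft_force: [0.4, -0.7, 0.2]
gripper_width: 0.0858
gripper_force: 0.0
```

Run:
```python
from h import *
p,d,m=cap("top");save("t3",cv2.resize(p[130:270,130:380],(780,437)));P=cloud(d,m);g=(p.min(2)>110)
print(topcirc(P,(349,222),18,.058,.08))
print(np.round(ray(m,blob(g,(348,224),22)[0],.012),4))
```

```text
[ 4.534e-01 -2.670e-01  4.533e-01 -2.672e-01  3.700e-02  4.120e-02
  8.200e+01  6.580e-02]
[ 0.4515 -0.2689]
```

View pics/t3.png

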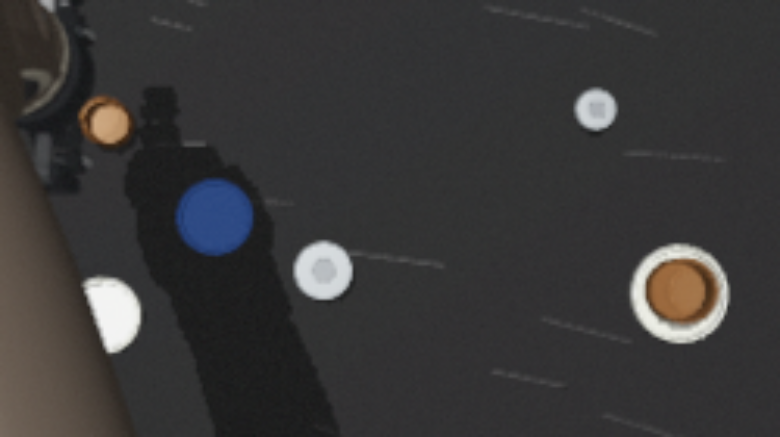

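The bottle stands in the wide dish: its rim circle at (680,292) sits inside the white ring, about 2 mm off centre. Next is the small bottle.

Emit:
jog_arm(
  targets=[
    [0, 0, 0, 0.8, 0.25, 0, 0],
    [0, 0, 0, 0.8, 0.25, 0, 0],
    [0, 0, 0, 0, 0, 0, 0],
    [0, 0, 0, 0, 0, 2.5, 0],
    [0, 0, 0, 0, 0, 2.5, 0],
    [0, 0, 0, 0, 0, 2.5, 0],
    [0, 0, 0, 0, 0, 2, 0],
    [0, 0, 0, 0, 0, 1.8, 0],
    [0, 0, 0, 0, 0, 1, 0],
    [0, 0, 0, 0, 0, 0, 0],
    [0, 0, 0, 0, 0, 0, 0],
  ],
)

```text
time_s: 11.55
ee_pos: [0.5997, 0.237, 0.0155]
tool_rot: [-2.224, -2.219, 0.001]
ft_force: [-0.8, 0.2, 0.8]
gripper_width: 0.0854
gripper_force: 0.0
```

Emit:
jog_arm(
  targets=[
    [0, 0, 0, 0.15, 0, 0, 60],
    [0, 0, 0, 0, 0, 0, 90],
    [0, 0, 0, 0, 0, 0, 120],
    [0, 0, 0, 0, 0, 0, 140],
    [0, 0, 0, 0, 0, 0, 160],
    [0, 0, 0, 0, 0, 0, 180],
    [0, 0, 0, 0, 0, 0, 190],
    [0, 0, 0, 0, 0, 0, 190],
    [0, 0, 0, 0, 0, 0, 190],
  ],
)

```text
time_s: 12.3
ee_pos: [0.6001, 0.2392, 0.0166]
tool_rot: [2.223, 2.219, 0.002]
ft_force: [-2.2, 0.4, 5.6]
gripper_width: 0.0299
gripper_force: 58.8
```

Run:
```python
from h import *
p,d,m=cap("scene");print(sensors.state()["gripper_width"])
save("s4",cv2.resize(p[190:250,280:360],(780,585),interpolation=cv2.INTER_CUBIC))
```

```text
0.02939584746150513
```

View pics/s4.png

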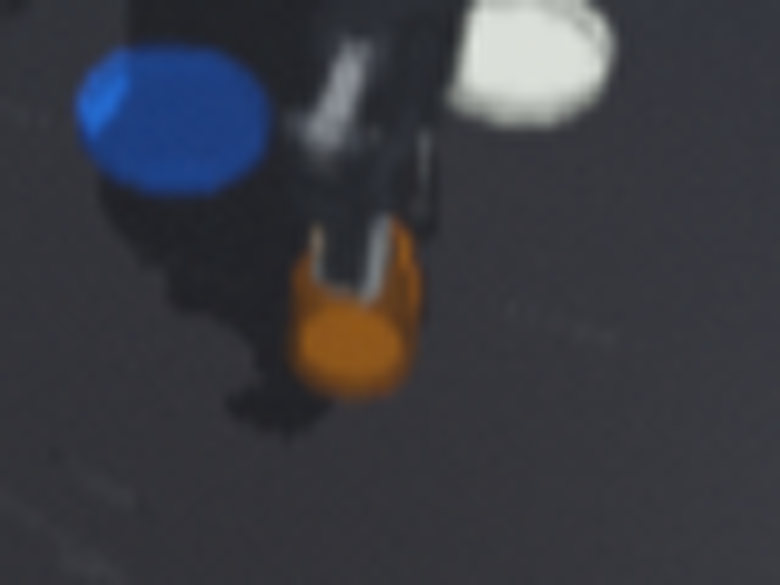

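The bottle is upright and held at the neck (finger at (350,260)). Lifting slightly to confirm.

Emit:
jog_arm(
  targets=[
    [0, 0, 0, 0, 0, -0.3, 200],
    [0, 0, 0, 0, 0, -0.4, 200],
    [0, 0, 0, 0, 0, -0.5, 200],
    [0, 0, 0, 0, 0, -0.5, 200],
    [0, 0, 0, 0, 0, 0, 200],
    [0, 0, 0, 0, 0, 0, 200],
  ],
)

```text
time_s: 12.85
ee_pos: [0.6002, 0.239, 0.0328]
tool_rot: [2.223, 2.219, 0.001]
ft_force: [-0.2, -0.1, -1.3]
gripper_width: 0.0299
gripper_force: 59.0
```

Run:
```python
from h import *
p,d,m=cap("scene");P=cloud(d,m);print(sensors.state()["gripper_width"])
hs=cv2.cvtColor(p,cv2.COLOR_RGB2HSV);am=(hs[...,0]<20)&(hs[...,1]>100)&(hs[...,2]>45);am[:,:300]=0;am[:,340:]=0;am[:190]=0;am[240:]=0
q=P[am];print(len(q),np.percentile(q,[2,10,50,90,98],axis=0).round(4).tolist())
save("s5",cv2.resize(p[180:240,280:360],(780,585),interpolation=cv2.INTER_CUBIC))
```

```text
0.029781419221048617
157 [[0.5911, 0.2198, -0.0002], [0.5982, 0.2246, 0.019], [0.6142, 0.2444, 0.0396], [0.6199, 0.2555, 0.0585], [0.6224, 0.2575, 0.0662]]
```

View pics/s5.png

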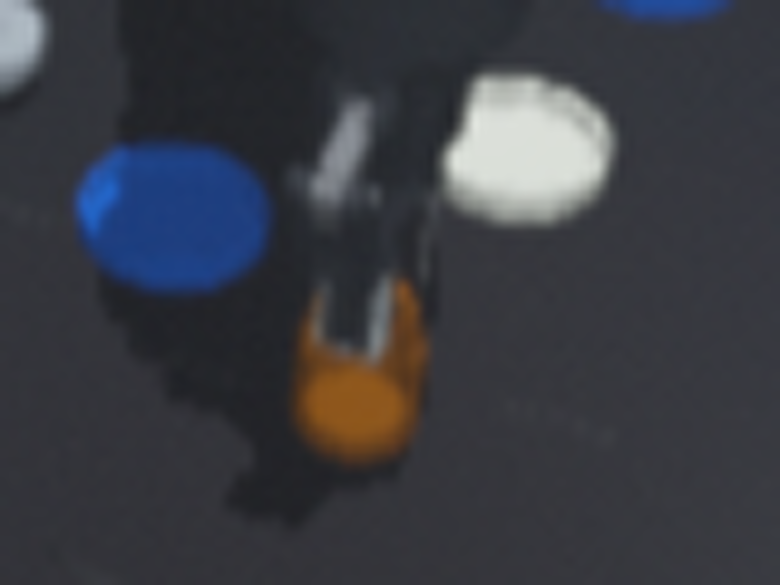

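It is held upright and lifted. Moving to the narrow white dish.

Emit:
jog_arm(
  targets=[
    [0, 0, 0, 0, 0, -2, 200],
    [0, 0, 0, 0, 0, -2, 200],
    [0, 0, 0, 0, -1.7, 0, 200],
    [0, 0, 0, 0, -1.7, 0, 200],
    [0, 0, 0, 0, -1.7, 0, 200],
    [0, 0, 0, 0, -1.7, 0, 200],
    [0, 0, 0, 0, -1.7, 0, 200],
    [0, 0, 0, 0, -1.7, 0, 200],
    [0, 0, 0, 0, -1.7, 0, 200],
    [0, 0, 0, 0, -1.7, 0, 200],
    [0, 0, 0, 0.2, -1.7, 0, 200],
    [0, 0, 0, 0, -1.5, 0, 200],
  ],
)

```text
time_s: 13.9
ee_pos: [0.4305, 0.2412, 0.072]
tool_rot: [-2.223, -2.219, 0.001]
ft_force: [0.4, -0.4, -0.7]
gripper_width: 0.0298
gripper_force: 59.2
```

Emit:
jog_arm(
  targets=[
    [0, 0, 0, 0, 0, 0, 200],
    [0, 0, 0, 0, 0, 0, 200],
  ],
)

```text
time_s: 14.07
ee_pos: [0.4315, 0.2413, 0.0724]
tool_rot: [2.223, 2.22, 0.0]
ft_force: [0.0, -0.2, -0.7]
gripper_width: 0.0299
gripper_force: 59.2
```

Emit:
jog_arm(
  targets=[
    [0, 0, 0, 0, 0, 1.5, 200],
    [0, 0, 0, 0, 0, 1.2, 200],
    [0, 0, 0, 0, 0, 1, 200],
    [0, 0, 0, 0, 0, 0.6, 200],
    [0, 0, 0, 0, 0, 0.4, 200],
    [0, 0, 0, 0, 0, 0.2, 200],
    [0, 0, 0, 0, 0, 0.1, 200],
    [0, 0, 0, 0, 0, 0.1, 200],
    [0, 0, 0, 0, 0, 0.1, 200],
    [0, 0, 0, 0, 0, 0, 200],
    [0, 0, 0, 0, 0, 0, 200],
  ],
)

```text
time_s: 14.98
ee_pos: [0.4322, 0.2416, 0.0216]
tool_rot: [2.223, 2.219, 0.003]
ft_force: [-1.2, -0.0, 6.5]
gripper_width: 0.0296
gripper_force: 60.3
```

Emit:
jog_arm(
  targets=[
    [0, 0, 0, 0, 0, 0, 150],
    [0, 0, 0, 0, 0, 0, 120],
    [0, 0, 0, 0, 0, 0, 80],
    [0, 0, 0, 0, 0, 0, 40],
    [0, 0, 0, 0, 0, 0, 0],
    [0, 0, 0, 0, 0, 0, 0],
    [0, 0, 0, 0, 0, 0, 0],
    [0, 0, 0, 0, 0, 0, 0],
    [0, 0, 0, 0, 0, 0, 0],
  ],
)

```text
time_s: 15.73
ee_pos: [0.4318, 0.2412, 0.0202]
tool_rot: [-2.224, -2.219, 0.0]
ft_force: [0.0, -0.3, -0.1]
gripper_width: 0.0854
gripper_force: 0.0
```

Emit:
jog_arm(
  targets=[
    [0, 0, 0, 0, 0, -1, 0],
    [0, 0, 0, 0, 0, -2, 0],
    [0, 0, 0, 0, 0, -3, 0],
    [0, 0, 0, 0, 0, -3, 0],
    [0, 0, 0, -2.8, 0.55, 0, 0],
    [0, 0, 0, -2.8, 0.55, 0, 0],
    [0, 0, 0, -2.8, 0.55, 0, 0],
    [0, 0, 0, -2.8, 0.55, 0, 0],
    [0, 0, 0, -2.8, 0.55, 0, 0],
    [0, 0, 0, -2.8, 0.55, 0, 0],
    [0, 0, 0, -2.6, 0.6, 0, 0],
    [0, 0, 0, 0, 0, 0, 0],
  ],
)

```text
time_s: 16.73
ee_pos: [0.4712, 0.0437, 0.1112]
tool_rot: [2.227, 2.213, -0.0]
ft_force: [-0.1, -0.1, -0.9]
gripper_width: 0.0851
gripper_force: 0.0
```

Run:
```python
from h import *
print(sensors.state()["ee_pos"])
p,d,m=cap("top");P=cloud(d,m);g=(p.min(2)>110)
print(topcirc(P,(161,229),15,.045,.065),topcirc(P,(349,222),18,.058,.08))
print(np.round(ray(m,blob(g,(163,231),18)[0],.012),4))
```

```text
[0.47120373 0.04368764 0.11118365]
[4.307e-01 2.408e-01 4.306e-01 2.407e-01 3.450e-02 3.300e-02 7.500e+01
 5.360e-02] [ 4.531e-01 -2.666e-01  4.533e-01 -2.665e-01  3.700e-02  4.070e-02
  8.000e+01  6.610e-02]
[0.4289 0.2424]
```

Run:
```python
from h import *
m=vision.camera_model("scene")
def rx(uv,x):
    a=np.r_[ray(m,uv,0),0];b=np.r_[ray(m,uv,.1),.1];return a+(b-a)*(x-a[0])/(b[0]-a[0])
for x in(.65,.66):print(rx((239.4,197),x))
for x in(.617,.625,.63):print(rx((280+350*80/780,190+298*60/585),x))
```

```text
[ 0.65       -0.01187282  0.07023547]
[ 0.66       -0.00639887  0.07955104]
[0.617      0.24140325 0.03920758]
[0.625      0.24354423 0.0466624 ]
[0.63       0.24488234 0.05132166]
```

Emit:
jog_arm(
  targets=[
    [0, 0, 0, 0.3, 0, 2, 0],
    [0, 0, 0, 0, 0, 2, 0],
    [0, 0, 0, 0, 0, 2, 0],
    [0, 0, 0, 0, 0, 2, 0],
    [0, 0, 0, 0, 0, 1.6, 0],
    [0, 0, 0, 0, 0, 1.0, 0],
    [0, 0, 0, 0, 0, 0.3, 0],
    [0, 0, 0, 0, 0, 0, 0],
    [0, 0, 0, 0, 0, 0, 0],
  ],
)

```text
time_s: 17.53
ee_pos: [0.4709, 0.0505, 0.0022]
tool_rot: [2.223, 2.219, 0.001]
ft_force: [-0.5, 0.5, 1.0]
gripper_width: 0.0854
gripper_force: 0.0
```

Run:
```python
from h import *
p,d,m=cap("scene")
save("s6",cv2.resize(p[150:210,240:320],(780,585),interpolation=cv2.INTER_CUBIC))
```

```text
(no output)
```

View pics/s6.png

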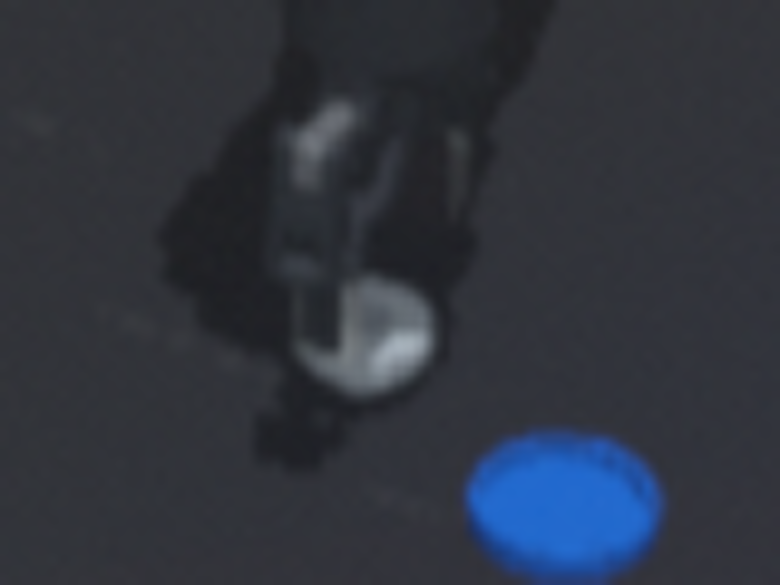

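Placing the fingertip at crop (315,350) matches the bottle grasps: at these openings the tips end about 25 mm above the reported TCP. So I need to go lower to reach the flange. I'll descend carefully and watch the force.

Emit:
jog_arm(
  targets=[
    [0, 0, 0, -0.35, 0, 0.4, 0],
    [0, 0, 0, 0, 0, 0.4, 0],
    [0, 0, 0, 0, 0, 0.3, 0],
    [0, 0, 0, 0, 0, 0.2, 0],
    [0, 0, 0, 0, 0, 0.1, 0],
    [0, 0, 0, 0, 0, 0, 0],
    [0, 0, 0, 0, 0, 0, 0],
  ],
)

```text
time_s: 18.17
ee_pos: [0.4704, 0.0467, -0.0128]
tool_rot: [-2.224, -2.219, 0.0]
ft_force: [0.2, 0.4, -0.6]
gripper_width: 0.0856
gripper_force: 0.0
```

Run:
```python
from h import *
p,d,m=cap("scene")
def rx(uv,x):
    a=np.r_[ray(m,uv,0),0];b=np.r_[ray(m,uv,.1),.1];return (a+(b-a)*(x-a[0])/(b[0]-a[0])).round(4)
for x in(.514,.52,.53):print(rx((240+315*80/780,150+350*60/585),x))
save("s7",cv2.resize(p[150:210,240:320],(780,585),interpolation=cv2.INTER_CUBIC))
```

```text
[0.514  0.0454 0.0398]
[0.52   0.048  0.0449]
[0.53   0.0522 0.0533]
```

View pics/s7.png

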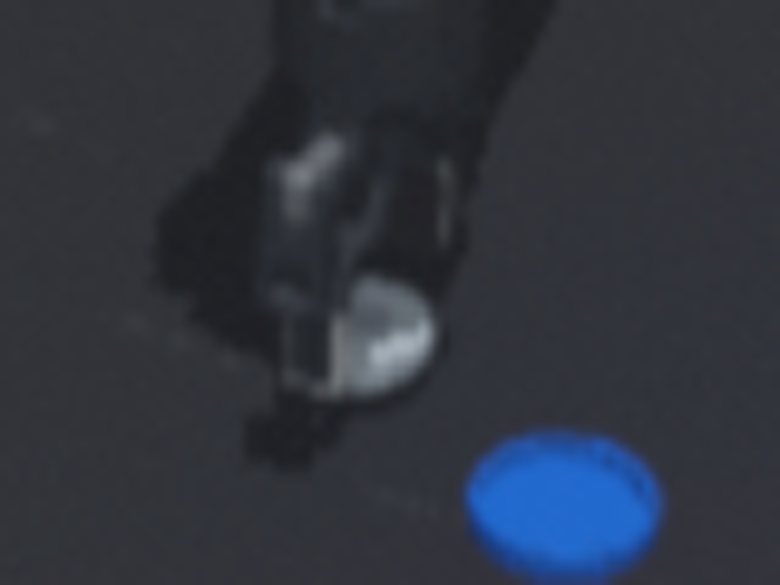

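The open fingertips are now about 25 mm above the bench and will swing down about 10 mm as they close. I'll go 5 mm lower, then close on the flange.

Emit:
jog_arm(
  targets=[
    [0, 0, 0, 0, 0, 0.3, 0],
    [0, 0, 0, 0, 0, 0.2, 0],
    [0, 0, 0, 0, 0, 0, 0],
    [0, 0, 0, 0, 0, 0, 60],
    [0, 0, 0, 0, 0, 0, 80],
    [0, 0, 0, 0, 0, 0, 100],
    [0, 0, 0, 0, 0, 0, 120],
    [0, 0, 0, 0, 0, 0, 130],
    [0, 0, 0, 0, 0, 0, 130],
    [0, 0, 0, 0, 0, 0, 130],
    [0, 0, 0, 0, 0, 0, 130],
  ],
)

```text
time_s: 19.13
ee_pos: [0.4706, 0.0467, -0.0171]
tool_rot: [2.223, 2.219, 0.001]
ft_force: [-1.6, 1.2, 4.8]
gripper_width: 0.0478
gripper_force: 61.1
```

Emit:
jog_arm(
  targets=[
    [0, 0, 0, 0, 0, -0.5, 140],
    [0, 0, 0, 0, 0, -1, 140],
    [0, 0, 0, 0, 0, -1.5, 140],
    [0, 0, 0, 0, 0, -2, 140],
    [0, 0, 0, 0, 0, -2, 140],
    [0, 0, 0, 0, 0, -2, 140],
    [0, 0, 0, 0, 0, -2, 140],
    [0, 0, 0, 0, 0, 0, 140],
    [0, 0, 0, 0, 0, 0, 140],
  ],
)

```text
time_s: 19.88
ee_pos: [0.4715, 0.0467, 0.0939]
tool_rot: [2.222, 2.218, 0.004]
ft_force: [-0.3, -0.1, -0.9]
gripper_width: 0.0475
gripper_force: 61.7
```

Run:
```python
from h import *
p,d,m=cap("scene")
save("s8",cv2.resize(p[125:200,230:330],(780,585),interpolation=cv2.INTER_CUBIC))
```

```text
(no output)
```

View pics/s8.png

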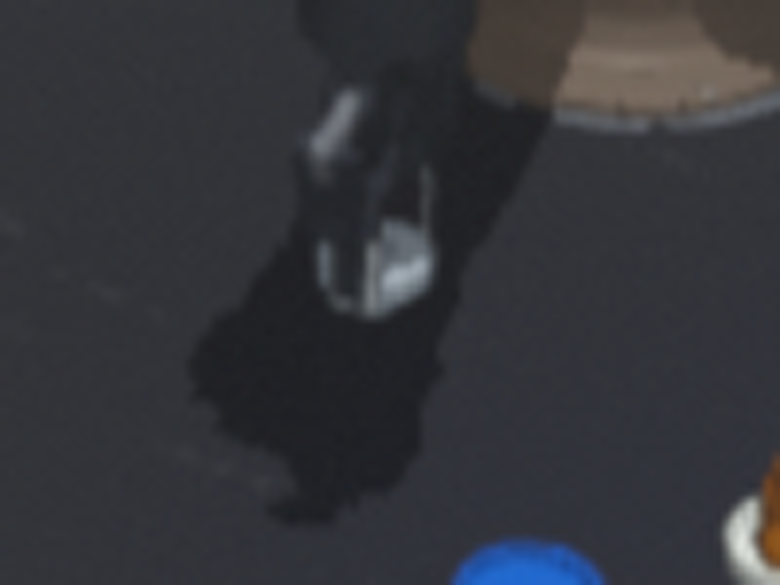

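The stopper hangs level in the pads at (375,270). Carrying it to the large bottle.

Emit:
jog_arm(
  targets=[
    [0, 0, 0, -2.6, -0.14, 0, 140],
    [0, 0, 0, -2.6, -0.14, 0, 140],
    [0, 0, 0, -2.6, -0.14, 0, 140],
    [0, 0, 0, -2.6, -0.14, 0, 140],
    [0, 0, 0, -2.6, -0.14, 0, 140],
    [0, 0, 0, -2.6, -0.14, 0, 140],
    [0, 0, 0, -2.6, -0.14, 0, 140],
    [0, 0, 0, -2.6, -0.14, 0, 140],
    [0, 0, 0, -2.6, -0.14, 0, 140],
    [0, 0, 0, -2.6, -0.14, 0, 140],
    [0, 0, 0, -2.6, -0.14, 0, 140],
    [0, 0, 0, -2.6, -0.14, 0, 140],
  ],
)

```text
time_s: 20.93
ee_pos: [0.4519, -0.2662, 0.0909]
tool_rot: [-2.222, -2.217, 0.001]
ft_force: [-0.1, 0.8, -0.5]
gripper_width: 0.0472
gripper_force: 61.7
```

Emit:
jog_arm(
  targets=[
    [0, 0, 0, 0, 0, 0, 140],
    [0, 0, 0, 0, 0, 0, 140],
    [0, 0, 0, 0, 0, 0, 140],
  ],
)

```text
time_s: 21.18
ee_pos: [0.4522, -0.2646, 0.0912]
tool_rot: [-2.222, -2.217, 0.0]
ft_force: [0.2, 0.2, -0.5]
gripper_width: 0.0476
gripper_force: 61.7
```

Emit:
jog_arm(
  targets=[
    [0, 0, 0, -0.22, 0.2, 0, 140],
    [0, 0, 0, 0, 0, 1, 140],
    [0, 0, 0, 0, 0, 1, 140],
    [0, 0, 0, 0, 0, 1, 140],
    [0, 0, 0, 0, 0, 0.8, 140],
    [0, 0, 0, 0, 0, 0.5, 140],
    [0, 0, 0, 0, 0, 0.4, 140],
    [0, 0, 0, 0, 0, 0.3, 140],
    [0, 0, 0, 0, 0, 0.2, 140],
    [0, 0, 0, 0, 0, 0, 140],
    [0, 0, 0, 0, 0, 0, 140],
  ],
)

```text
time_s: 22.1
ee_pos: [0.4551, -0.2677, 0.0405]
tool_rot: [2.223, 2.219, 0.0]
ft_force: [-0.0, -0.2, 0.0]
gripper_width: 0.0472
gripper_force: 61.7
```

Emit:
jog_arm(
  targets=[
    [0, 0, 0, 0, 0, 0.2, 140],
    [0, 0, 0, 0, 0, 0.1, 140],
    [0, 0, 0, 0, 0, 0.1, 140],
    [0, 0, 0, 0, 0, 0, 140],
    [0, 0, 0, 0, 0, 0, 140],
  ],
)

```text
time_s: 22.52
ee_pos: [0.4549, -0.2675, 0.0363]
tool_rot: [-2.224, -2.219, 0.0]
ft_force: [-0.0, -0.1, -0.7]
gripper_width: 0.0476
gripper_force: 61.7
```

Emit:
jog_arm(
  targets=[
    [0, 0, 0, 0, 0, 0.05, 140],
    [0, 0, 0, 0, 0, 0.05, 140],
    [0, 0, 0, 0, 0, 0.05, 140],
    [0, 0, 0, 0, 0, 0, 140],
    [0, 0, 0, 0, 0, 0, 140],
  ],
)

```text
time_s: 22.93
ee_pos: [0.4551, -0.2676, 0.0358]
tool_rot: [2.223, 2.219, 0.0]
ft_force: [-2.6, 1.2, 8.1]
gripper_width: 0.0474
gripper_force: 62.1
```

Contact at the expected height. Releasing, then moving over the small stopper.

Emit:
jog_arm(
  targets=[
    [0, 0, 0, 0, 0, 0, 115],
    [0, 0, 0, 0, 0, 0, 95],
    [0, 0, 0, 0, 0, 0, 60],
    [0, 0, 0, 0, 0, 0, 30],
    [0, 0, 0, 0, 0, 0, 0],
    [0, 0, 0, 0, 0, 0, 0],
    [0, 0, 0, 0, 0, 0, 0],
    [0, 0, 0, 0, 0, 0, 0],
    [0, 0, 0, 0, 0, 0, 0],
  ],
)

```text
time_s: 23.68
ee_pos: [0.4549, -0.2675, 0.0347]
tool_rot: [-2.224, -2.219, 0.0]
ft_force: [-0.2, -0.6, 0.2]
gripper_width: 0.0855
gripper_force: 0.0
```

Emit:
jog_arm(
  targets=[
    [0, 0, 0, 0, 0, -1, 0],
    [0, 0, 0, 0, 0, -2, 0],
    [0, 0, 0, 0, 0, -2.5, 0],
    [0, 0, 0, 0, 0, -2.5, 0],
    [0, 0, 0, 1.2, 2.7, 0, 0],
    [0, 0, 0, 1.2, 2.7, 0, 0],
    [0, 0, 0, 1.2, 2.7, 0, 0],
    [0, 0, 0, 1.2, 2.7, 0, 0],
    [0, 0, 0, 1.2, 2.7, 0, 0],
    [0, 0, 0, 1.3, 2.5, 0, 0],
    [0, 0, 0, 0, 0, 0, 0],
    [0, 0, 0, 0, 0, 0, 0],
  ],
)

```text
time_s: 24.68
ee_pos: [0.6159, -0.194, 0.1147]
tool_rot: [-2.221, -2.221, 0.001]
ft_force: [0.3, 0.2, -0.5]
gripper_width: 0.0855
gripper_force: 0.0
```

Run:
```python
from h import *
print(sensors.state()["ee_pos"])
p,d,m=cap("top");P=cloud(d,m)
print(topcirc(P,(349,222),18,.072,.09),topcirc(P,(161,229),15,.045,.065))
u,v=349,222;Q=P[v-14:v+14,u-14:u+14].reshape(-1,3);q=Q[(Q[:,2]>.072)&(Q[:,2]<.09)];print(np.linalg.lstsq(np.c_[q[:,:2],np.ones(len(q))],q[:,2],rcond=None)[0])
```

```text
[ 0.61594949 -0.19397894  0.11474549]
0 [4.311e-01 2.405e-01 4.306e-01 2.407e-01 3.440e-02 3.260e-02 7.400e+01
 5.320e-02]
[0. 0. 0.]
```

Run:
```python
from h import *
p,d,m=cap("scene");P=cloud(d,m)
box=(abs(P[...,0]-.454)<.04)&(abs(P[...,1]+.267)<.04)&(P[...,2]>.07)&(P[...,2]<.09)
q=P[box];print(len(q))
t=q[q[:,2]>.0765];print(len(t),t.mean(0),np.ptp(t,0),np.linalg.lstsq(np.c_[t[:,:2]-t[:,:2].mean(0),np.ones(len(t))],t[:,2],rcond=None)[0])
save("s9",np.hstack([cv2.resize(p[140:190,175:235],(390,325),interpolation=cv2.INTER_CUBIC),cv2.resize(p[165:215,170:230],(390,325),interpolation=cv2.INTER_CUBIC)]))
```

```text
53
18 [ 0.4626706  -0.26836258  0.07739849] [0.03826956 0.04604027 0.00282717] [ 0.01896451 -0.00039413  0.07739849]
```

View pics/s9.png

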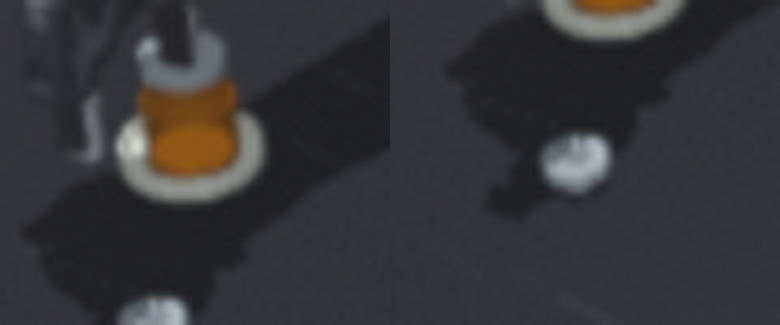

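The large stopper sits level on the large bottle (at (183,60) in the left half). The small stopper is still standing at its original place. Descending to it.

Emit:
jog_arm(
  targets=[
    [0, 0, 0, 0, 0, 2.5, 0],
    [0, 0, 0, 0, 0, 2.5, 0],
    [0, 0, 0, 0, 0, 2.5, 0],
    [0, 0, 0, 0, 0, 2, 0],
    [0, 0, 0, 0, 0, 1.5, 0],
    [0, 0, 0, 0, 0, 1, 0],
    [0, 0, 0, 0, 0, 0.7, 0],
    [0, 0, 0, 0, 0, 0.5, 0],
    [0, 0, 0, 0, 0, 0, 0],
    [0, 0, 0, 0, 0, 0, 0],
  ],
)

```text
time_s: 25.62
ee_pos: [0.6154, -0.1952, -0.0165]
tool_rot: [2.223, 2.218, 0.001]
ft_force: [-0.8, 0.7, -0.3]
gripper_width: 0.0852
gripper_force: 0.0
```

Emit:
jog_arm(
  targets=[
    [0, 0, 0, 0, 0, 0, 80],
    [0, 0, 0, 0, 0, 0, 100],
    [0, 0, 0, 0, 0, 0, 120],
    [0, 0, 0, 0, 0, 0, 140],
    [0, 0, 0, 0, 0, 0, 160],
    [0, 0, 0, 0, 0, 0, 170],
    [0, 0, 0, 0, 0, 0, 175],
    [0, 0, 0, 0, 0, 0, 175],
    [0, 0, 0, 0, 0, 0, 175],
  ],
)

```text
time_s: 26.37
ee_pos: [0.6154, -0.1949, -0.0163]
tool_rot: [2.223, 2.219, 0.001]
ft_force: [-1.1, 0.6, 6.1]
gripper_width: 0.0328
gripper_force: 59.1
```

Emit:
jog_arm(
  targets=[
    [0, 0, 0, 0, 0, -0.5, 185],
    [0, 0, 0, 0, 0, -1, 185],
    [0, 0, 0, 0, 0, -2, 185],
    [0, 0, 0, 0, 0, -2.5, 185],
    [0, 0, 0, 0, 0, -3, 185],
    [0, 0, 0, 0, 0, -3, 185],
    [0, 0, 0, 0, 0, 0, 185],
    [0, 0, 0, 2.1, -0.9, 0, 185],
    [0, 0, 0, 2.1, -0.9, 0, 185],
    [0, 0, 0, 2.1, -0.9, 0, 185],
    [0, 0, 0, 2.1, -0.9, 0, 185],
    [0, 0, 0, 2.1, -0.9, 0, 185],
  ],
)

```text
time_s: 27.37
ee_pos: [0.5699, -0.0889, 0.1033]
tool_rot: [2.224, 2.219, 0.001]
ft_force: [0.2, -0.5, -0.8]
gripper_width: 0.0326
gripper_force: 59.6
```

Emit:
jog_arm(
  targets=[
    [0, 0, 0, 2.1, -0.9, 0, 185],
    [0, 0, 0, 2.1, -0.9, 0, 185],
    [0, 0, 0, 2.1, -0.9, 0, 185],
    [0, 0, 0, 2.1, -0.9, 0, 185],
    [0, 0, 0, 2.1, -0.9, 0, 185],
    [0, 0, 0, 2.1, -0.9, 0, 185],
    [0, 0, 0, 2.1, -0.9, 0, 185],
    [0, 0, 0, 2.1, -0.9, 0, 185],
    [0, 0, 0, 2.1, -0.9, 0, 185],
    [0, 0, 0, 2.1, -0.9, 0, 185],
    [0, 0, 0, 2.1, -0.9, 0, 185],
    [0, 0, 0, 0, 0, 0, 185],
  ],
)

```text
time_s: 28.37
ee_pos: [0.4706, 0.1441, 0.1035]
tool_rot: [-2.219, -2.222, -0.002]
ft_force: [-0.8, -0.6, -0.8]
gripper_width: 0.0324
gripper_force: 59.6
```

Emit:
jog_arm(
  targets=[
    [0, 0, 0, 2, -0.9, 0, 185],
    [0, 0, 0, 2, -0.9, 0, 185],
    [0, 0, 0, 2, -0.9, 0, 185],
    [0, 0, 0, 2, -0.9, 0, 185],
    [0, 0, 0, 0, 0, 0, 185],
    [0, 0, 0, 0, 0, 0, 185],
  ],
)

```text
time_s: 28.87
ee_pos: [0.4359, 0.2219, 0.1032]
tool_rot: [2.221, 2.221, 0.001]
ft_force: [-0.0, -0.5, 0.1]
gripper_width: 0.0324
gripper_force: 59.6
```

Emit:
jog_arm(
  targets=[
    [0, 0, 0, 1, -0.2, 0, 185],
    [0, 0, 0, 0.9, -0.2, 0, 185],
    [0, 0, 0, 0, 0, 0, 185],
    [0, 0, 0, 0, 0, 0, 185],
    [0, 0, 0, 0, 0, 1.5, 185],
    [0, 0, 0, 0, 0, 1.5, 185],
    [0, 0, 0, 0, 0, 1.5, 185],
    [0, 0, 0, 0, 0, 0.8, 185],
    [0, 0, 0, 0, 0, 0.5, 185],
    [0, 0, 0, 0, 0, 0, 185],
    [0, 0, 0, 0, 0, 0, 185],
  ],
)

```text
time_s: 29.78
ee_pos: [0.4322, 0.2405, 0.0451]
tool_rot: [2.224, 2.219, 0.0]
ft_force: [-0.0, 0.8, 0.3]
gripper_width: 0.0326
gripper_force: 59.6
```

Emit:
jog_arm(
  targets=[
    [0, 0, 0, 0, 0, 0.4, 185],
    [0, 0, 0, 0, 0, 0.3, 185],
    [0, 0, 0, 0, 0, 0.3, 185],
    [0, 0, 0, 0, 0, 0.3, 185],
    [0, 0, 0, 0, 0, 0.2, 185],
    [0, 0, 0, 0, 0, 0, 185],
    [0, 0, 0, 0, 0, 0, 185],
  ],
)

```text
time_s: 30.37
ee_pos: [0.4318, 0.2405, 0.0297]
tool_rot: [-2.224, -2.219, 0.0]
ft_force: [0.5, 0.7, -1.0]
gripper_width: 0.0325
gripper_force: 59.6
```

Emit:
jog_arm(
  targets=[
    [0, 0, 0, 0, 0, 0.05, 185],
    [0, 0, 0, 0, 0, 0.05, 185],
    [0, 0, 0, 0, 0, 0.05, 185],
    [0, 0, 0, 0, 0, 0, 185],
    [0, 0, 0, 0, 0, 0, 185],
  ],
)

```text
time_s: 30.78
ee_pos: [0.4321, 0.2406, 0.0286]
tool_rot: [2.224, 2.219, 0.001]
ft_force: [-0.0, -0.2, 3.6]
gripper_width: 0.0324
gripper_force: 59.9
```

Contact at the expected height. Releasing and retreating upward, then sideways.

Emit:
jog_arm(
  targets=[
    [0, 0, 0, 0, 0, 0, 150],
    [0, 0, 0, 0, 0, 0, 120],
    [0, 0, 0, 0, 0, 0, 80],
    [0, 0, 0, 0, 0, 0, 40],
    [0, 0, 0, 0, 0, 0, 0],
    [0, 0, 0, 0, 0, 0, 0],
    [0, 0, 0, 0, 0, 0, 0],
    [0, 0, 0, 0, 0, 0, 0],
    [0, 0, 0, 0, 0, 0, 0],
  ],
)

```text
time_s: 31.53
ee_pos: [0.432, 0.2405, 0.0283]
tool_rot: [-2.224, -2.219, 0.0]
ft_force: [-1.1, 0.2, 0.6]
gripper_width: 0.0855
gripper_force: 0.0
```

Emit:
jog_arm(
  targets=[
    [0, 0, 0, 0, 0, -1, 0],
    [0, 0, 0, 0, 0, -2, 0],
    [0, 0, 0, 0, 0, -3, 0],
    [0, 0, 0, 0, 0, -3, 0],
    [0, 0, 0, -3, -0.5, 0, 0],
    [0, 0, 0, -3, -0.5, 0, 0],
    [0, 0, 0, -3, -0.5, 0, 0],
    [0, 0, 0, -3, -0.5, 0, 0],
    [0, 0, 0, -3, -0.5, 0, 0],
    [0, 0, 0, -3, -0.5, 0, 0],
    [0, 0, 0, -3, -0.5, 0, 0],
    [0, 0, 0, 0, 0, 0, 0],
  ],
)

```text
time_s: 32.53
ee_pos: [0.3955, 0.027, 0.1192]
tool_rot: [2.228, 2.213, -0.001]
ft_force: [-0.8, 0.6, 0.3]
gripper_width: 0.0852
gripper_force: 0.0
```

Run:
```python
from h import *
p,d,m=cap("top");P=cloud(d,m)
print(topcirc(P,(350,222),18,.07,.095),topcirc(P,(161,229),15,.058,.08))
s,_,_=cap("scene")
save("f",np.hstack([cv2.resize(p[200:250,320:380],(390,325)),cv2.resize(p[205:255,130:190],(390,325))]))
save("g",np.hstack([cv2.resize(s[140:190,175:235],(390,325)),cv2.resize(s[160:210,305:365],(390,325))]))
```

```text
[ 4.535e-01 -2.672e-01  4.534e-01 -2.672e-01  4.710e-02  5.000e-02
  2.940e+02  7.850e-02] [4.312e-01 2.405e-01 4.310e-01 2.405e-01 3.390e-02 3.490e-02 1.510e+02
 6.460e-02]
```

View pics/g.png

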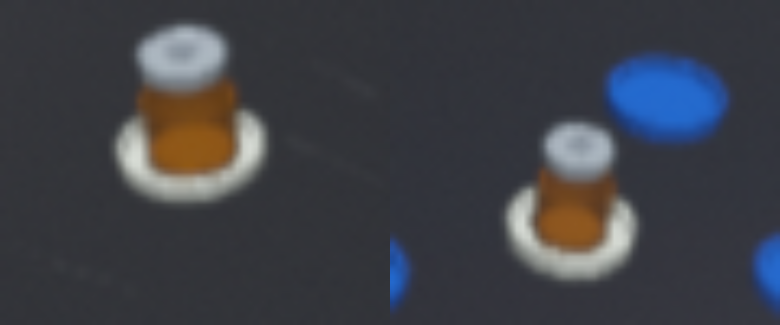

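Both stoppers sit level on their bottles, at (183,55) and (580,150). Flange tops measure 0.0785 and 0.0646 m against 0.079 and 0.065 expected, and the centres line up within 1 mm.

```bash
python3 -c "
from bench import job;print(job.sign_off())"
```

```text
the job is handed in; nothing more can be done
None
```

I handed the job in at about 33 s of the 115 s allowed: both bottles stand in their dishes with their stoppers level on the mouths, checked by camera beforehand, but the hand-in returned no verdict.

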